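# Walk the oak blank round and up to the fence of the gluing board

### The job

Without gripping or lifting it, walk the heavy oak block round on the spot by pushing its corners with the fingertips until its dark walnut side looks at the fence while the block still stands clear of it. Then push it up until the walnut side lies flush against the fence, with no part overhanging the fence's ends. Never let the block run into the fence while it is plainly askew, and leave the glue bottle, the sanding block and the eraser where they are.

Things in the scene. Friction and masses are not known exactly. Their poses are not given: they have to be found in the camera images.
- block: Heavy glued-up oak block, about 0.85 kg, on the board: 100 mm along its x, 180 mm along its y, 60 mm high. Origin: centre of its underside, z up. Its +x side is the walnut side (dark strip 20 mm thick along one long side, seen on top too). It slides with friction (3 to 8 N) and stays where left; pushed square to a long side near one end it turns about a point some 40 mm beyond its middle.
- walnut_mid (a point): Middle of the walnut side: block frame (50, 0, 30) mm. At the start this side is turned 54 to 100 degrees anticlockwise, seen from above, from where it should face.
- walnut_plus (a point): Foot of the walnut side at the block's +y end: block frame (50, 90, 0) mm.
- walnut_minus (a point): Foot of the walnut side at the block's -y end: block frame (50, -90, 0) mm.
- board: White-faced plywood gluing board fixed to the bench, 400 mm (its x) by 580 mm (its y), 18 mm thick; the block and the small things stand on top of it, 18 mm above the bench. Origin at the centre of its underside, on the bench. It carries the fence across its far part.
- fence: Straight brown beech fence, fixed on the board along its y: 38 mm thick, 420 mm long, 45 mm high above the board, low plywood braces behind it. Origin at the foot and mid-length of its front face; its x points away from the robot (into the fence), y along it to the left, z up. The block's middle starts 130 to 160 mm in front of this face, room enough to turn on the spot.
- fence_face (a point): Same point and axes as the fence's origin: mid-length of the front face, at the board's top. The block when done has the same axes, with its origin 50 mm in front of this face.
- glue: White glue bottle with a yellow band and an orange nozzle, standing, 58 mm across and 152 mm high. Origin at the centre of its underside. Not to be disturbed.
- sander: Cork sanding block, 68 x 46 x 30 mm high. Origin at the centre of its underside. Not to be disturbed.
- eraser: White eraser in a paper sleeve, 50 x 26 x 14 mm high. Origin at the centre of its underside. Not to be disturbed.
Not all that is in view belongs to the job. Leave any turquoise look-alike of the block alone.

How it is judged:
On the way:
1. the block has been turned on the spot: walnut side towards the fence within 15 degrees, its middle within 45 mm of where it started, and the walnut side still at least 15 mm clear of the fence (angle between the y axis of block and the y axis of fence, either way round below 0.262 rad and x of fence_face in the frame of block above 0.05 m and distance of block from where it was at the start of the episode below 0.045 m and x of each of walnut_plus, walnut_minus in the frame of fence_face below -0.015 m), for 0.2 s.
At the end, for the whole second after the job is handed in: The block lies flat and still on the board with both ends of its walnut side within 4 mm of the fence's face and inside the fence's length; glue bottle, sanding block and eraser within 15 mm of where they stood, the bottle upright (x of each of walnut_plus, walnut_minus in the frame of fence_face above -0.004 m and y of walnut_plus in the frame of fence_face below 0.212 m and y of walnut_minus in the frame of fence_face above -0.212 m and z of block in the frame of board below 0.021 m and angle between block's own z axis and vertical below 0.03 rad and linear speed of block below 0.01 m/s and distance of each of glue, sander, eraser from where it was at the start of the episode below 0.015 m and angle between glue's own z axis and vertical below 0.1 rad); the robot touches nothing.
It fails at once if the block is lifted or tipped (12 mm off the board or 9 degrees) (z of block in the frame of board above 0.03 m or angle between block's own z axis and vertical above 0.16 rad).
It fails at once if the block runs into the fence (over 2 N) while more than 17 degrees askew (contact force between block and fence above 2 N and angle between the y axis of block and the y axis of fence, either way round above 0.3 rad).
It fails at once if the glue bottle, sanding block or eraser is moved more than 15 mm or the bottle tipped (distance of any of glue, sander, eraser from where it was at the start of the episode above 0.015 m or angle between glue's own z axis and vertical above 0.3 rad).
It also fails if it takes over 72 s, if anything falls off the work surface, if the arm or the gripper's body presses on something with over 40 N, if the wrist force passes 120 N, or if a joint passes its speed limit or range.

### The arm

A 7-joint arm with a two-finger parallel gripper is mounted at the origin on the work surface. World frame = base frame: x ahead of the robot, y to its left, z up, the work surface at z = 0. Lengths are in m, angles in rad, forces in N, time in s.
With the tool pointing down it reaches from about 0.375 to 0.925 m from the base axis. Payload 3.1 kg.
Tool frame: the origin (TCP) lies midway between the tips of the shut fingers; the grasp point (between the pads) lies hold_point_z behind it (hold_point_z is the distance from the TCP to the grasp point, in m); z points along the fingers, y is the line along which they close (so a half turn about z gives the same grasp; the last joint's range is limited). The gripper opens to 85 mm and grips with 20 to 120 N. Pads are 22 mm wide; open, the fingers measure 114 mm over their backs; the gripper's body (76 mm by 85 mm) begins 54 mm behind the grasp point. The pads swing forward as they close: fully open they stand 13 mm farther back than shut.
Start: joints at [1.246, 0.383, 0.044, 1.598, -0.018, 1.161, -0.05], TCP at [0.146, -0.633, 0.231] pointing down, gripper open.
Joint ranges: [-2.61, 2.61], [-0.41, 2.15], [-1.48, 1.57], [0, 2.5], [-1.57, 4.71], [0.05, 1.97], [-2.85, 2.85]. Speed limits (rad/s): [2.79, 2.79, 3.14, 3.14, 3.14, 3.14, 3.14].

### API

Orientations are given as a 3x3 rotation matrix whose columns are the frame's x, y, z axes.
In Python, from station import sense, capture, calibration, sign_off, hold_point_z gives the robot as it stands. The module is installed in compiled form; this text tells all that it offers.
- The arm moves only by the tool drive_tool, never from a script. Its argument "motion" is one flat list of numbers, 4 for each row, row after row: the shift along the tool's x, y, z in m, then the turn about the tool's z in rad. A call has 1 to 8 rows; each row is the pose to reach, as a shift and turn from the pose commanded when the call began, along the tool's axes at that moment; what a row does not reach only later rows make up. A row lasts 1/8 s, in which the tool goes at most 62.5 mm and 10.7 degrees, less where a joint would pass 70% of its speed; a pose out of reach is approached as far as the arm can. A call with a gripper value outside its range is refused whole. "jaw" is the closure, from -1 (fully open) to 1 (shut), set as the call begins (left out, the last holds). The fingers move at their own pace and stop on an object; the grip force is fixed at half the most. Time passes only in rows, so rows that repeat a pose let the fingers close. It gives the time, the measured TCP pose, the force, the opening and the grip force at its end, in the units of the state.
- sense(): the state, without advancing time (a new reading comes with each control period).
- capture(name): name is "scene" or "top"; returns the picture (420x560x3 uint8, red, green, blue); there is no depth.
- calibration(name): a dict with "K" (3x3 intrinsics, pixels), "D" ([k1, k2, p1, p2, k3] as OpenCV has them; the pictures are not rectified), "R" (3x3) and "t" (3): a world point X has camera coordinates R X + t. Camera axes: x right, y down, z forward; pixel columns grow to the right and rows downward; lengths in m; the calibration is good to about 2 mm. A picture is of the moment at which its call begins. calibration takes no time and is no camera call.
- sign_off(): hands the job in; it is judged then, once.
The state is a dict: "time_s": time; "joint_positions": joint angles; "qd": joint speeds; "tau": joint torques, N m; "ee_pos": TCP position; "tool_rot": TCP orientation; "force": force on the tool from outside, world axes, zero at the start; "moment": the same for the moment, N m; "grip_width": finger opening in m; "grip_force": force on a finger pad.
Only numpy, scipy, OpenCV 4.12 (cv2) and the standard library are available. Lean on these libraries where they do the work, as an engineer would, in place of code of your own. Each camera call takes 0.05 s, during which the arm holds its last target. There are 200 camera calls.

## Working session

There is one attempt and no reset: what is moved stays moved. The work goes in short steps, Python scripts to look and compute and a tool call to move; the robot and the scene stay as the last step left them, time stands still between calls to the robot, and variables do not carry over. Pictures are saved under pics/ and viewed, at most 10 in all, crops included, and the job is handed in when it is done.

Besides the shell and the picture viewer there is one more tool, called after "Call:" as a command line: name --argument value ..., lists and objects as JSON in quotes. drive_tool: Moves the arm, as the interface text tells. Its arguments: {"type":"object","properties":{"motion":{"type":"array","items":{"type":"number"}},"jaw":{"type":"number"}},"required":["motion"]}

```bash
mkdir -p pics
cat > h.py <<'E'
import numpy as np, cv2
from station import *
def ray(name,px,z):
    c=calibration(name);K,D,R,t=[np.array(c[k],float) for k in("K","D","R","t")]
    p=cv2.undistortPoints(np.array(px,float).reshape(-1,1,2),K,D).reshape(-1,2)
    d=np.c_[p,np.ones(len(p))]@R; o=-R.T@t
    return (o+d*((z-o[2])/d[:,2])[:,None])
def save(name,f):
    im=capture(name);cv2.imwrite("pics/"+f,im[:,:,::-1]);return im
E
python3 - <<'E'
from h import *
save("top","t0.png");save("scene","s0.png")
s=sense();print(s["time_s"],s["ee_pos"],s["tool_rot"],hold_point_z)
for n in("top","scene"):
    c=calibration(n);print(n,-np.array(c["R"]).T@c["t"])
E
```

```text
0.1 [ 0.1459407  -0.632515    0.22997043] [[ 9.74366635e-01  2.24964775e-01 -7.14907437e-04]
 [ 2.24965847e-01 -9.74363832e-01  2.34312959e-03]
 [-1.69458331e-04 -2.44389705e-03 -9.99996999e-01]] 0.0187
top [0.43469917 0.00241015 1.15194669]
scene [ 1.10602696 -0.79596307  0.96736587]
```

View pics/t0.png

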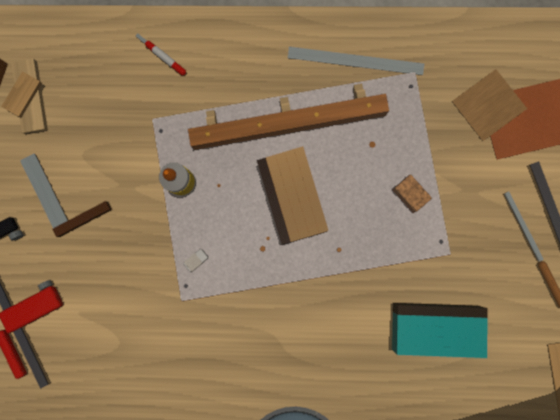

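View pics/s0.png

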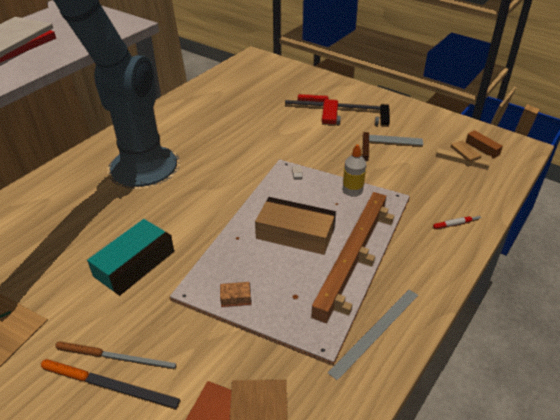

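Candidates: the oak block at top px (295,195), the turquoise look-alike at (440,330), the cork sander at (412,193) and a brown scrap at (490,104). I choose the oak block with the dark strip on its left. Next is a close crop plus measurement.

Run:
```python
from h import *
im=cv2.imread("pics/t0.png")
cv2.imwrite("pics/c0.png",cv2.resize(im[85:305,150:455],None,fx=2.5,fy=2.5,interpolation=cv2.INTER_CUBIC))
hsv=cv2.cvtColor(im,cv2.COLOR_BGR2HSV)
for p in [(300,200),(275,215),(272,200),(220,200),(270,122),(412,193),(180,185),(198,262)]: print(p,hsv[p[1],p[0]])
```

```text
(300, 200) [ 17 128 137]
(275, 215) [11 80 54]
(272, 200) [12 83 52]
(220, 200) [ 10  30 154]
(270, 122) [ 13 163 128]
(412, 193) [ 14 136 139]
(180, 185) [ 15  21 120]
(198, 262) [ 18  41 156]
```

View pics/c0.png

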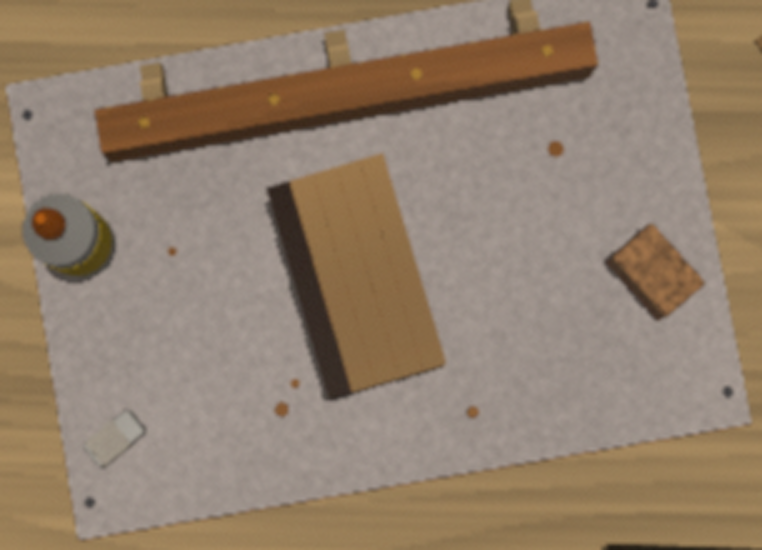

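The crop shows the oak block with its dark walnut strip on the left (top corners at crop (268,188), (384,155), (444,365), (328,398)). The fence's top front edge runs (105,150)–(595,66), the bottle foot is near (80,255), the eraser (115,438) and the cork (655,272).

```bash
cat >> h.py <<'E'
def c2f(p): return np.array(p,float)/2.5+[150,85]
F=ray("top",c2f([(105,152),(595,67)]),0.063)[:,:2]   # front face ends (left,right)
fy=(F[0]-F[1])/np.linalg.norm(F[0]-F[1]); fx=np.array([fy[1],-fy[0]]); fo=F.mean(0)
def tofence(p): d=np.asarray(p)[...,:2]-fo; return np.stack([d@fx,d@fy],-1)
def toworld(p): p=np.asarray(p,float); return fo+p[...,:1]*fx+p[...,1:2]*fy
poly=c2f([(10,90),(90,165),(600,80),(672,10),(745,420),(85,530)]).astype(int)
def block(im=None,dbg=None):
    im=capture("top") if im is None else im
    h=cv2.cvtColor(im,cv2.COLOR_RGB2HSV)
    m=cv2.inRange(h,(15,95,90),(21,255,255)); b=np.zeros_like(m); cv2.fillPoly(b,[poly],255); m&=b
    m=cv2.morphologyEx(m,cv2.MORPH_OPEN,np.ones((3,3)))
    c=max(cv2.findContours(m,0,2)[0],key=cv2.contourArea)
    if dbg: cv2.imwrite("pics/"+dbg,cv2.bitwise_and(im,im,mask=m)[:,:,::-1])
    w=ray("top",c.reshape(-1,2),0.078)[:,:2]
    (ct,(a,bb),_)=r=cv2.minAreaRect((w*1000).astype(np.float32)); q=cv2.boxPoints(r)/1000
    e=[q[1]-q[0],q[2]-q[1]]; l=max(e,key=np.linalg.norm); l/=np.linalg.norm(l)
    n=np.array([l[1],-l[0]]); ct=np.array(ct)/1000
    # walnut side: darker of the two neighbours
    cal=calibration("top")
    def val(s):
        P=[*(ct+s*n*.05),.078]; u=cv2.projectPoints(np.array([P]),cv2.Rodrigues(np.array(cal["R"]))[0],np.array(cal["t"]),np.array(cal["K"]),np.array(cal["D"]))[0].ravel().astype(int)
        return h[u[1],u[0],2]
    if val(1)>val(-1): n=-n
    o=ct+n*.010
    ang=np.arctan2(fx[0]*n[1]-fx[1]*n[0],fx@n)
    return o,n,np.degrees(ang),(a,bb)
def corners(o,n):
    y=np.array([-n[1],n[0]]); return {k:o+sx*.05*n+sy*.09*y for k,sx,sy in(("++",1,1),("+-",1,-1),("--",-1,-1),("-+",-1,1))}
E
python3 - <<'E'
from h import *
np.set_printoptions(precision=4,suppress=True)
print("fence o",fo,"fx",fx,"len",np.linalg.norm(F[0]-F[1]))
im=cv2.imread("pics/t0.png")[:,:,::-1].copy()
o,n,a,s=block(im);print("block",o,n,a,s,"fence fr",tofence(o))
q=ray("top",c2f([(268,188),(384,155),(444,365),(328,398)]),.078)[:,:2];print("manual",q.mean(0),np.linalg.norm(q[0]-q[1]),np.linalg.norm(q[1]-q[2]))
for k,v in corners(o,n).items(): print(k,v,tofence(v))
for nm,p,z in(("glue top",(50,222),.17),("sander",(655,272),.048),("eraser",(115,438),.032)):
    w=ray("top",c2f([p]),z)[0];print(nm,w,tofence(w))
E
```

```text
fence o [0.6909 0.0198] fx [0.9827 0.1851] len 0.4125093852609553
block [0.5513 0.0136] [-0.2993  0.9542] 96.74857749732372 (179.54150390625, 79.79771423339844) fence fr [-0.1384  0.0198]
manual [0.5507 0.0119] 0.09844464582175759 0.1781156688994805
++ [0.4504 0.0344] [-0.2336  0.0589]
+- [0.6222 0.0883] [-0.0549  0.0801]
-- [ 0.6521 -0.0071] [-0.0431 -0.0192]
-+ [ 0.4803 -0.061 ] [-0.2219 -0.0404]
glue top [0.5778 0.2407 0.17  ] [-0.0703  0.238 ]
sander [ 0.5611 -0.236   0.048 ] [-0.175  -0.2273]
eraser [0.4151 0.2131 0.032 ] [-0.2353  0.2411]
```

Call:
drive_tool --motion '[0.06,-0.055,0,0.04,0.12,-0.11,0,0.04,0.18,-0.165,0,0.04,0.24,-0.22,0,0.04,0.3,-0.275,0.02,0.04,0.36,-0.33,0.04,0.04,0.42,-0.39,0.06,0.04,0.471,-0.446,0.08,0.04]' --jaw 1

```text
time_s: 1.1
ee_pos: [0.4244, -0.221, 0.1855]
tool_rot: [[0.983, 0.186, 0.0], [0.186, -0.983, -0.0], [0.0, 0.0, -1.0]]
force: [1.6, 0.3, 0.6]
grip_width: -0.0003
grip_force: 0.0
```

```bash
cat >> h.py <<'E'
np.set_printoptions(precision=4,suppress=True)
def tool():
    s=sense();T=np.array(s["tool_rot"]);p=np.array(s["ee_pos"])
    print("t",round(s["time_s"],2),"tcp fence",tofence(p),"z",p[2].round(4),"yaw-fence deg",np.degrees(np.arctan2(T[1,0],T[0,0])-np.arctan2(fx[1],fx[0])).round(2),"F",np.array(s["force"]),"grip",s["grip_width"])
E
python3 -c "from h import *;tool()"
```

```text
t 1.1 tcp fence [-0.3065 -0.1873] z 0.1855 yaw-fence deg 0.03 F [1.5604 0.2725 0.644 ] grip -0.00033066932097030157
```

Call:
drive_tool --motion '[0.05,-0.055,0,0,0.1,-0.11,0,0,0.1,-0.11,0,0]'

```text
time_s: 1.48
ee_pos: [0.5031, -0.0908, 0.1858]
tool_rot: [[0.981, 0.193, 0.001], [0.193, -0.981, 0.002], [0.001, -0.002, -1.0]]
force: [-0.5, -0.7, 0.6]
grip_width: 0.0002
grip_force: 0.0
```

```bash
python3 -c "from h import *;tool()"
```

```text
t 1.48 tcp fence [-0.2051 -0.0739] z 0.1858 yaw-fence deg 0.45 F [-0.4822 -0.7342  0.5898] grip 0.0001573782344772496
```

Call:
drive_tool --motion '[0,0,0.05,-0.008,0,0,0.1,-0.008,0,0,0.14,-0.008,0,0,0.148,-0.008,0,0,0.148,-0.008]'

```text
time_s: 2.1
ee_pos: [0.5016, -0.096, 0.038]
tool_rot: [[0.981, 0.194, -0.0], [0.194, -0.981, 0.0], [-0.0, -0.0, -1.0]]
force: [-0.2, -0.8, 0.7]
grip_width: -0.0
grip_force: 0.0
```

Call:
drive_tool --motion '[0,-0.015,0,0,0,-0.027,0,0,-0.001,-0.037,0,0,-0.003,-0.047,0,0,-0.007,-0.057,0,0,-0.012,-0.067,0,0,-0.018,-0.077,0,0,-0.025,-0.086,0,0]'

```text
time_s: 3.1
ee_pos: [0.4626, -0.0155, 0.0392]
tool_rot: [[0.981, 0.194, 0.005], [0.194, -0.981, 0.0], [0.005, 0.001, -1.0]]
force: [3.0, -2.1, 5.2]
grip_width: 0.0004
grip_force: 2.8
```

Run:
```python
from h import *
tool();im=save("top","t1.png")
o,n,a,s=block(im);print(a,s,tofence(o))
```

```text
t 3.1 tcp fence [-0.2309  0.0077] z 0.0392 yaw-fence deg 0.52 F [ 2.96   -2.0814  5.2198] grip 0.00042516656540292114
68.96920147292413 (79.87885284423828, 179.19558715820312) [-0.1402  0.0426]
```

Call:
drive_tool --motion '[-0.005,0.02,-0.01,0,-0.005,0.02,-0.06,0,-0.005,0.02,-0.09,0,0.05,-0.01,-0.09,0,0.1,-0.04,-0.09,0,0.15,-0.07,-0.09,0,0.189,-0.092,-0.09,0,0.189,-0.092,-0.09,0]'

```text
time_s: 4.15
ee_pos: [0.6268, 0.1171, 0.1265]
tool_rot: [[0.98, 0.201, -0.003], [0.201, -0.98, 0.005], [-0.002, -0.005, -1.0]]
force: [-1.3, 1.0, -0.1]
grip_width: 0.0002
grip_force: 0.0
```

```bash
python3 -c "from h import *;tool()"
```

```text
t 4.15 tcp fence [-0.045   0.1076] z 0.1265 yaw-fence deg 0.91 F [-1.2891  1.0064 -0.1289] grip 0.0001733225236175186
```

Call:
drive_tool --motion '[0,0,0.05,-0.01,0,0,0.088,-0.016,0,0,0.088,-0.016]'

```text
time_s: 4.53
ee_pos: [0.6214, 0.1093, 0.035]
tool_rot: [[0.978, 0.21, -0.013], [0.21, -0.978, -0.002], [-0.013, -0.001, -1.0]]
force: [0.0, -0.3, -0.3]
grip_width: 0.0001
grip_force: 0.0
```

Call:
drive_tool --motion '[-0.001,0.025,0,0,-0.001,0.038,0,0,-0.001,0.05,0,0,-0.001,0.062,0,0,-0.002,0.074,0,0,-0.005,0.086,0,0,-0.009,0.098,0,0,-0.015,0.11,0,0]'

```text
time_s: 5.52
ee_pos: [0.6368, -0.001, 0.0402]
tool_rot: [[0.978, 0.209, 0.001], [0.209, -0.978, 0.0], [0.001, 0.0, -1.0]]
force: [0.6, 2.4, 1.7]
grip_width: 0.0001
grip_force: 1.5
```

Run:
```python
from h import *
tool();im=save("top","t2.png")
o,n,a,s=block(im,"m2.png");print(a,s,tofence(o))
```

```text
t 5.53 tcp fence [-0.0571 -0.0104] z 0.0402 yaw-fence deg 1.42 F [0.5847 2.3736 1.7061] grip 0.00013178545882969924
-60.4564836826146 (82.35897064208984, 59.94599151611328) [-0.1819  0.0518]
```

Call:
drive_tool --motion '[0.005,-0.01,-0.005,0,0.005,-0.01,-0.06,0,0.005,-0.01,-0.09,0.02,-0.05,-0.02,-0.09,0.025,-0.1,-0.03,-0.09,0.025,-0.16,-0.04,-0.09,0.025,-0.218,-0.045,-0.09,0.025,-0.218,-0.045,-0.09,0.025]'

```text
time_s: 6.58
ee_pos: [0.4048, -0.0032, 0.127]
tool_rot: [[0.983, 0.185, -0.011], [0.185, -0.983, -0.004], [-0.012, 0.002, -1.0]]
force: [0.5, -0.3, -0.5]
grip_width: -0.0001
grip_force: 0.0
```

Run:
```python
from h import *
tool();im=save("top","t3.png")
o,n,a,s=block(im);print(a,s,tofence(o))
```

```text
t 6.58 tcp fence [-0.2855  0.0304] z 0.127 yaw-fence deg 0.01 F [ 0.5044 -0.2507 -0.4725] grip -7.330110871013963e-05
30.029927026157456 (81.04257202148438, 180.039794921875) [-0.1473  0.0138]
```

Call:
drive_tool --motion '[0,0,0.05,0,0,0,0.087,0,0,0,0.087,0]'

```text
time_s: 7.0
ee_pos: [0.4126, -0.0012, 0.0411]
tool_rot: [[0.983, 0.186, -0.005], [0.186, -0.983, 0.001], [-0.005, -0.002, -1.0]]
force: [0.3, 0.3, 0.5]
grip_width: 0.0001
grip_force: 0.0
```

Call:
drive_tool --motion '[0.02,-0.008,0,0,0.04,-0.015,0,0,0.05,-0.023,0,0,0.058,-0.032,0,0,0.067,-0.042,0,0,0.077,-0.05,0,0,0.086,-0.057,0,0,0.095,-0.063,0,0]'

```text
time_s: 8.0
ee_pos: [0.4956, 0.0782, 0.0428]
tool_rot: [[0.983, 0.185, -0.001], [0.185, -0.983, 0.0], [-0.001, -0.0, -1.0]]
force: [-1.9, -1.0, 1.5]
grip_width: -0.0002
grip_force: 1.3
```

Run:
```python
from h import *
tool();im=save("top","t4.png")
o,n,a,s=block(im);print(a,s,tofence(o))
```

```text
t 8.0 tcp fence [-0.1811  0.0935] z 0.0428 yaw-fence deg -0.0 F [-1.8717 -1.0138  1.4972] grip -0.00017276861148949457
-1.342902060436628 (82.3565673828125, 137.16441345214844) [-0.1217  0.0057]
```

Call:
drive_tool --motion '[-0.025,0,0,0,-0.045,0.02,0,0,-0.06,0.05,0,0,-0.06,0.078,0,0,-0.06,0.078,0.012,0,-0.06,0.078,0.012,0]' --jaw -1

```text
time_s: 8.8
ee_pos: [0.4507, -0.0091, 0.0301]
tool_rot: [[0.983, 0.185, -0.001], [0.185, -0.983, 0.001], [-0.0, -0.002, -1.0]]
force: [-0.8, -0.1, 0.3]
grip_width: 0.0851
grip_force: 0.0
```

Run:
```python
from h import *
tool();im=save("top","t5.png")
o,n,a,s=block(im);print(a,s,tofence(o),np.linalg.norm(o-[.5513,.0136]))
```

```text
t 8.8 tcp fence [-0.2414  0.0161] z 0.0301 yaw-fence deg 0.02 F [-0.7712 -0.1084  0.2614] grip 0.0851450356715915
-1.9460627964553034 (82.16333770751953, 178.66641235351562) [-0.1207  0.0267] 0.01896012833578987
```

View pics/t5.png

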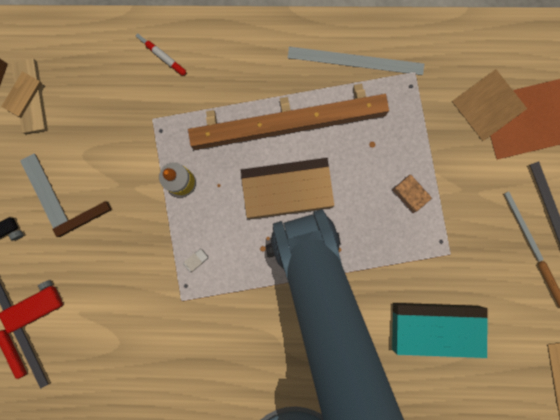

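The picture shows the block near px (288,190), squared to the fence with the walnut strip towards it and well clear. The bottle, cork and eraser are unmoved. Now I push it up with the open fingers.

Call:
drive_tool --motion '[0.025,-0.011,0,0,0.05,-0.011,0,0,0.064,-0.011,0,0,0.076,-0.011,0,0,0.088,-0.011,0,0,0.1,-0.011,0,0,0.11,-0.011,0,0,0.116,-0.011,0,0]'

```text
time_s: 9.85
ee_pos: [0.5618, 0.0222, 0.03]
tool_rot: [[0.983, 0.185, -0.002], [0.185, -0.983, -0.0], [-0.002, -0.0, -1.0]]
force: [-3.8, -1.0, -1.5]
grip_width: 0.0854
grip_force: 1.8
```

Call:
drive_tool --motion '[0.003,0,0,0,0.006,0,0,0,0.009,0,0,0,0.011,0,0,0]'

```text
time_s: 10.35
ee_pos: [0.5737, 0.0239, 0.0308]
tool_rot: [[0.983, 0.185, -0.0], [0.185, -0.983, -0.0], [-0.0, 0.0, -1.0]]
force: [-2.8, -0.7, -1.3]
grip_width: 0.0855
grip_force: 1.5
```

Run:
```python
from h import *
tool();im=save("top","t6.png")
o,n,a,s=block(im);print(a,s,tofence(o))
```

```text
t 10.35 tcp fence [-0.1144  0.0258] z 0.0308 yaw-fence deg -0.03 F [-2.7958 -0.6588 -1.3162] grip 0.08548473639225264
-92.04547628806748 (81.95498657226562, 29.480594635009766) [-0.0642  0.0916]
```

Call:
drive_tool --motion '[0.002,0,0,0,0.004,0,0,0,0.005,0,0,0]'

```text
time_s: 10.78
ee_pos: [0.5784, 0.0248, 0.031]
tool_rot: [[0.983, 0.185, -0.001], [0.185, -0.983, -0.0], [-0.001, 0.0, -1.0]]
force: [-5.4, -1.8, 2.2]
grip_width: 0.0853
grip_force: 2.7
```

Call:
drive_tool --motion '[0.002,0,0,0,0.003,0,0,0,0.003,0,0,0]'

```text
time_s: 11.15
ee_pos: [0.5782, 0.0247, 0.0309]
tool_rot: [[0.983, 0.185, -0.007], [0.185, -0.983, -0.003], [-0.008, 0.001, -1.0]]
force: [-11.1, -1.6, 7.8]
grip_width: 0.0854
grip_force: 5.5
```

Call:
drive_tool --motion '[0.002,0,0,0,0.004,0,0,0,0.005,0,0,0,0.005,0,0,0]'

```text
time_s: 11.65
ee_pos: [0.5781, 0.0246, 0.0299]
tool_rot: [[0.982, 0.187, -0.018], [0.187, -0.982, -0.006], [-0.018, 0.002, -1.0]]
force: [-18.9, -3.9, 12.8]
grip_width: 0.0855
grip_force: 9.8
```

Call:
drive_tool --motion '[-0.01,0,0,0,-0.04,0,0,0,-0.09,0,-0.03,0,-0.14,0,-0.08,0,-0.14,0,-0.1,0,-0.14,0,-0.1,0]'

```text
time_s: 12.4
ee_pos: [0.4532, 0.0006, 0.1345]
tool_rot: [[0.983, 0.185, 0.012], [0.185, -0.983, -0.001], [0.011, 0.003, -1.0]]
force: [0.0, 0.9, 0.5]
grip_width: 0.0853
grip_force: 0.0
```

Run:
```python
from h import *
tool();im=save("top","t7.png")
o,n,a,s=block(im);print(a,s,tofence(o))
cv2.imwrite("pics/c7.png",cv2.resize(im[85:305,150:455],None,fx=2.5,fy=2.5,interpolation=cv2.INTER_CUBIC)[:,:,::-1])
```

```text
t 12.4 tcp fence [-0.2371  0.0252] z 0.1345 yaw-fence deg -0.02 F [0.0279 0.9316 0.5211] grip 0.08531638683460091
0.2339209162723823 (82.17578125, 179.06442260742188) [-0.0487  0.0258]
```

View pics/c7.png

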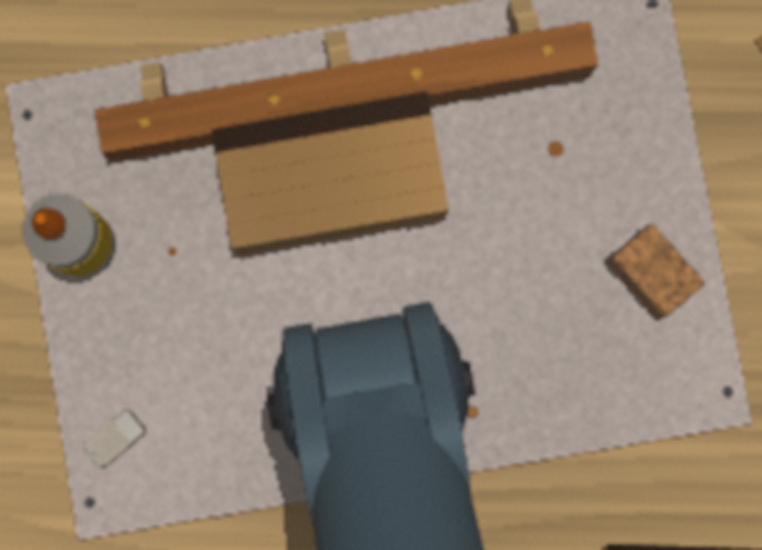

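The crop shows the walnut side flush along the fence (crop (215,135)–(430,100)), well inside its ends. The other things stand where they were and the arm is clear.

```bash
python3 -c "from station import *;print(sign_off())"
```

```text
the job is handed in; nothing more can be done
None
```

I turned the block on the spot and pushed its walnut side up to the fence; the last top picture measured it within about 0.3° and 2 mm of flush, inside the fence's ends, with the bottle, sanding block and eraser where they were, and I handed the job in (no verdict was returned).

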